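# Pick a reducing bush from behind the tall fittings

### The arm

A 7-joint arm with a two-finger parallel gripper is mounted at the origin on the work surface. World frame = base frame: x ahead of the robot, y to its left, z up, the work surface at z = 0. Lengths are in m, angles in degrees, forces in N, time in s.
With the tool pointing down it reaches from about 0.425 to 0.875 m from the base axis. Payload 4.7 kg.
Tool frame: the origin (TCP) lies between the finger pads; the fingertips stand 8 mm ahead of it and the grasp point (between the pads) lies 11 mm behind it (env.tip_extent is the distance from the TCP to the fingertips, in m); z points along the fingers, y is the line along which they close (so a half turn about z gives the same grasp; the last joint's range is limited). The gripper opens to 87 mm and grips with 3 to 60 N. Pads are 19 mm wide; open, the fingers measure 117 mm over their backs; the gripper's body (75 mm by 190 mm) begins 51 mm behind the grasp point.
Start: joints at [-63.306, 18.392, -4.016, 83.108, 1.295, 78.541, -3.26], TCP at [0.284, 0.585, 0.231] pointing down, gripper open.
Joint ranges: [-163.93, 163.93], [-17.29, 119.83], [-79.2, 71.16], [3.27, 140.29], [-89.18, 269.18], [5.43, 117.66], [-154.24, 154.24]. Speed limits (degrees/s): [147.25, 147.25, 180, 180, 180, 180, 180].

### API

Orientations are given as [roll, pitch, yaw] about the fixed x, y, z axes, in that order (R = Rz(yaw) Ry(pitch) Rx(roll)).
In Python, from cell import sensors, vision, workorder, env gives the robot as it stands.
- The arm moves only by the tool drive_tool, never from a script. Its argument "moves" is a list of rows, each an object of numbers: "x", "y", "z": the shift along the tool's x, y, z in mm; "rx", "ry", "rz": the turn, a rotation vector about the tool's x, y, z in rad; "fingers": the closure, from -1 (fully open) to 1 (shut). In form: [{"x": .., "y": .., "z": .., "rx": .., "ry": .., "rz": .., "fingers": ..}, ...]. A call has 1 to 20 rows; each row is the pose to reach, as a shift and turn from the pose commanded when the call began, along the tool's axes at that moment; what a row does not reach only later rows make up. A row lasts 1/8 s, in which the tool goes at most 62.5 mm and 10.7 degrees, less where a joint would pass 70% of its speed; a pose out of reach is approached as far as the arm can. A call with a gripper value outside its range is refused whole. The fingers move at their own pace and stop on an object; "force" is the grip in N (left out, the last holds). Time passes only in rows, so rows that repeat a pose let the fingers close. It gives the time, the measured TCP pose, the force, the opening and the grip force at its end, in the units of the state.
- sensors.get_obs(): the state, without advancing time (a new reading comes with each control period).
- vision.read_camera(name): name is "side" or "top" or "wrist"; returns a dict with "image" (480x640x3 uint8, red, green, blue), "fx", "fy", "cx", "cy" (pixels), "R" (3x3) and "t" (3): a world point X has camera coordinates R X + t. Camera axes: x right, y down, z forward; pixel columns grow to the right and rows downward; lengths in m; the calibration is good to about 2 mm. The wrist camera is an equidistant fisheye: a pixel r from the principal point sees the ray r / f radians off the axis. A picture is of the moment at which its call begins. There is no depth.
- workorder.sign_off(): hands the job in; it is judged then, once.
The state is a dict: "time_s": time; "qpos": joint angles; "joint_velocities": joint speeds; "effort": joint torques, N m; "tool_pos": TCP position; "tool_rot": TCP orientation; "force": force on the tool from outside, world axes, zero at the start; "wrist_torque": the same for the moment, N m; "grip_width": finger opening in m; "grasp_force": force on a finger pad.
Only numpy, scipy, OpenCV 4.12 (cv2) and the standard library are available. Lean on these libraries where they do the work, as an engineer would, in place of code of your own. Each camera call takes 0.05 s, during which the arm holds its last target. There are 200 camera calls.

### The job

The reducing bush at the back of the green stock tray is wanted for an order, but three tall brass fittings crowd round it. Stand all three together on the black rubber mat, take the bush out and stand it upright in the grey order tray, then put each tall fitting back upright in the stock tray where it stood before. Do not knock any of them over, and leave the small cap and nipple in the stock tray and the elbow in the order tray where they are.

Things in the scene. Friction and masses are not known exactly. Their poses are not given: they have to be found in the camera images.
- valve: Tall brass angle stop valve, 112 mm high, loose, 0.45 kg: hex foot 42 mm wide, round body to 52 mm wide, side outlet 31 mm thick centred 45 mm up and reaching 42 mm from the axis along its own -x (at the start towards the stock tray's front, -x); on top an aluminium handwheel 56 mm in diameter, rim at heights 96 to 108 mm, good to grip. Its origin is the centre of its underside, z up.
- check: Tall brass spring check valve, 100 mm high, loose, upright, about 0.55 kg: a round body 56 mm in diameter from 20 to 78 mm height, with a hexagon 48 mm across flats (55 mm across corners) below it and another above it up to 96 mm, and a round lip on top. Its origin is the centre of its underside, z up.
- barrel: Tall plain brass barrel nipple (straight tube), 110 mm high, 42 mm in diameter all the way, threaded at both ends, its end closed by a grey plug, loose, upright, about 0.35 kg. Its origin is the centre of its underside, z up.
- bush: Low brass reducing bush, 30 mm high, loose, 0.18 kg: hex collar 46 mm across flats (53 corners), 12 mm high; above it a round threaded spigot 36 mm in diameter with a 25 mm bore. It stands behind (+x of) one tall fitting and between the two others, 3 to 15 mm from them: too close to be gripped while they are there. Its origin is the centre of its underside, z up.
- stock: Green stock tray, fixed, 200 mm (its x) by 250 mm (its y), 22 mm high; floor and walls 4 mm thick (floor 4 mm above the origin); blank yellow label on its front, -x. The tall fittings, bush, cap and nipple stand in it at the start. Origin: centre of its underside, on the bench.
- mat: Black rubber mat, flat on the bench, fixed, 280 mm (its x) by 160 mm (its y), 4 mm thick, empty at the start; the side area for the three tall fittings. It may lie left or right of the stock tray. Origin: centre of its underside.
- order: Grey plastic order tray, fixed, 220 mm (its x) by 170 mm (its y), 40 mm high; floor and walls 4 mm thick (floor 4 mm above the origin). An elbow lies in its -x half; its +x half is free. It is on the other side of the stock tray from the mat. Origin: centre of its underside.
- cap: Small round brass pipe cap, 38 mm in diameter, 26 mm high, loose, standing in one back corner of the stock tray; stays there. Its origin is the centre of its underside, z up.
- nipple: Small brass hexagon nipple, 40 mm high, threads 26 mm in diameter and a hexagon 32 mm across flats at mid height, loose, standing in the other back corner of the stock tray; stays there. Its origin is the centre of its underside, z up.
- elbow: Brass 90 degree elbow lying flat, about 55 mm by 55 mm, 36 mm high, loose, in the -x half of the order tray; stays there. Origin: middle of it, on its underside, z up.
Mind the look-alikes: they are no part of the job. What is shaped like the bush but blue or purple is not meant.

How it is judged (in metres and radians):
On the way, in this order (a step that is already met when the one before it is completed fails the run):
1. all three tall fittings stand upright and at rest together on the rubber mat (x of valve in the frame of mat between -0.135 and 0.135 m and y of valve in the frame of mat between -0.075 and 0.075 m and z of valve in the frame of mat between -0.004 and 0.012 m and linear speed of each of valve, check, barrel below 0.02 m/s and angle between each of valve, check, barrel's own z axis and vertical below 0.12 rad and x of check in the frame of mat between -0.135 and 0.135 m and y of check in the frame of mat between -0.075 and 0.075 m and z of check in the frame of mat between -0.004 and 0.012 m and x of barrel in the frame of mat between -0.135 and 0.135 m and y of barrel in the frame of mat between -0.075 and 0.075 m and z of barrel in the frame of mat between -0.004 and 0.012 m), for 0.2 s.
2. the bush stands upright and at rest in the order tray (x of bush in the frame of order between -0.106 and 0.106 m and y of bush in the frame of order between -0.081 and 0.081 m and z of bush in the frame of order between -0.004 and 0.012 m and linear speed of bush below 0.02 m/s and angle between bush's own z axis and vertical below 0.12 rad), for 0.2 s.
At the end, for the whole second after the job is handed in: Valve, check valve and barrel nipple each stand upright (within 7 degrees), released and at rest, within 15 mm of where they stood at the start; the bush stands upright (within 7 degrees) on the floor of the order tray, released and at rest (all of step 2 and distance of each of valve, check, barrel from where it was at the start of the episode below 0.015 m and linear speed of each of valve, check, barrel below 0.02 m/s and angle between each of valve, check, barrel's own z axis and vertical below 0.12 rad and contact force between the fingers and valve below 0.1 N and contact force between the fingers and check below 0.1 N and contact force between the fingers and barrel below 0.1 N and contact force between the fingers and bush below 0.1 N); the robot touches nothing.
It fails at once if a tall fitting or the bush is knocked over (angle between any of valve, check, barrel, bush's own z axis and vertical above 1 rad).
It fails at once if the cap is shifted by more than 20 mm (distance of cap from where it was at the start of the episode above 0.02 m).
It fails at once if the nipple is shifted by more than 20 mm (distance of nipple from where it was at the start of the episode above 0.02 m).
It fails at once if the elbow is shifted by more than 20 mm (distance of elbow from where it was at the start of the episode above 0.02 m).
It also fails if it takes over 144 s, if anything falls off the work surface, if the arm or the gripper's body presses on something with over 40 N, if the wrist force passes 120 N, or if a joint passes its speed limit or range.

## Working session

There is one attempt and no reset: what is moved stays moved. The work goes in short steps, Python scripts to look and compute and a tool call to move; the robot and the scene stay as the last step left them, time stands still between calls to the robot, and variables do not carry over. Pictures are saved under pics/ and viewed, at most 14 in all, crops included, and the job is handed in when it is done.

Besides the shell and the picture viewer there is one more tool, called as name(argument=value, ...), one argument or row to a line, values as JSON. drive_tool: Moves the arm, as the interface text tells. Its arguments: {"type":"object","properties":{"moves":{"type":"array"},"force":{"type":"number"}},"required":["moves"]}

```bash
mkdir -p pics; cat > h.py <<'E'
import numpy as np, cv2
from cell import sensors, vision, workorder, env
def grab(n,f=None):
    c=vision.read_camera(n)
    if f: cv2.imwrite('pics/'+f,c['image'][:,:,::-1])
    return c
def ray(c,u,v,z):
    "pinhole pixel to world on plane z"
    R=np.array(c['R']);t=np.array(c['t'])
    d=R.T@np.array([(u-c['cx'])/c['fx'],(v-c['cy'])/c['fy'],1]);o=-R.T@t
    return o+d*(z-o[2])/d[2]
def proj(c,X):
    p=np.array(c['R'])@np.array(X)+np.array(c['t'])
    return c['fx']*p[0]/p[2]+c['cx'],c['fy']*p[1]/p[2]+c['cy']
E
python3 - <<'E'
from h import *
for n in('top','side'):
    c=grab(n,n+'0.png');print(n,c['fx'],c['cx'],c['cy'],np.round(c['R'],3).tolist(),np.round(-np.array(c['R']).T@c['t'],3))
print(sensors.get_obs())
E
```

```text
top 547.509020787046 313.979681812667 243.3813382484049 [[0.017, -1.0, 0.005], [-0.988, -0.017, -0.156], [0.156, -0.002, -0.988]] [ 0.376 -0.007  1.129]
side 527.2377062066015 319.7802726552961 242.79496949112243 [[-0.998, -0.065, 0.015], [-0.049, 0.566, -0.823], [0.045, -0.822, -0.568]] [0.514 0.823 0.606]
{'time_s': 0.1, 'qpos': array([-63.30511159,  18.43504692,  -4.01642804,  83.16828874,
         1.29469003,  78.53882431,  -3.26092576]), 'joint_velocities': array([-0.02780739, -0.10705049,  0.04760623, -0.10338774, -0.02535826,
        0.01808528,  0.03824609]), 'effort': array([ 5.83754263e-04, -4.92568481e+01, -4.05270718e-01, -3.13397670e+01,
       -6.40872703e-02,  3.95970047e-02,  5.70695295e-05]), 'tool_pos': array([0.28361524, 0.58433591, 0.22956501]), 'tool_rot': array([-1.79903056e+02,  4.77718974e-03,  1.54114582e+02]), 'force': array([-0.08013017, -0.4019973 ,  0.31354   ]), 'wrist_torque': array([-0.05413216, -0.01312593, -0.01494616]), 'grasp_force': 0.0, 'grip_width': 0.08693796082565562}
```

View pics/top0.png

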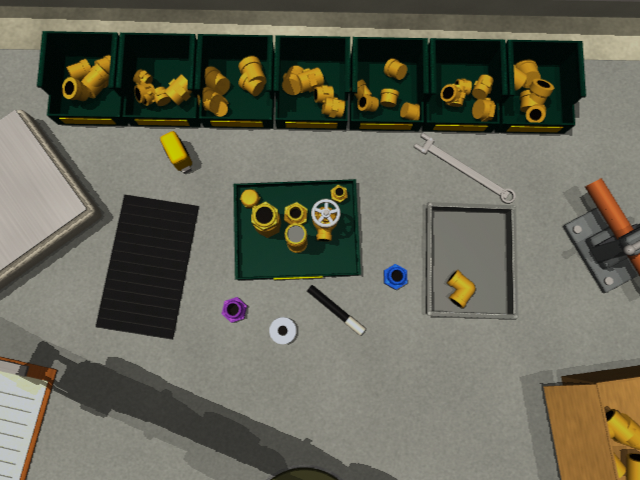

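View pics/side0.png

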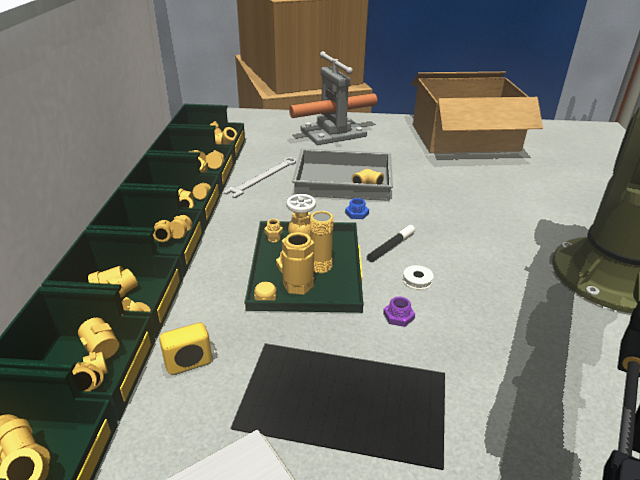

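```bash
python3 - <<'E'
from h import *
im=cv2.imread('pics/top0.png')[172:288,228:368]
cv2.imwrite('pics/crop0.png',cv2.resize(im,None,fx=5,fy=5,interpolation=cv2.INTER_CUBIC))
E
```

```text
(no output)
```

View pics/crop0.png

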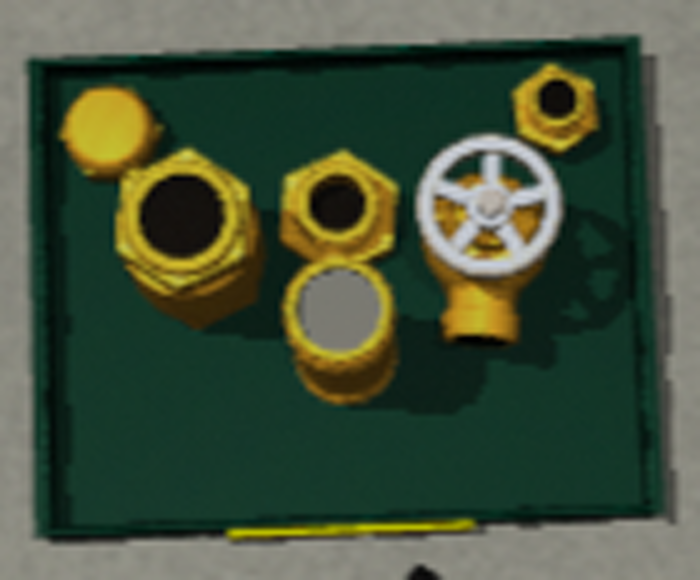

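The crop shows the stock tray with the bush as the brass hex with a bore at top px (296,213), between the check valve (264,215) and the valve (326,213), behind the barrel (296,234). The cap is at (249,198) and the nipple at (339,193). Bush candidates are brass (296,213), blue (396,276) and purple (235,310). Only the brass one stands in the stock tray among the tall fittings, so that is the one meant.

```bash
cat > m.py <<'E'
from h import *
def blob(c,lo,hi,box,hull=True):
    "largest hsv blob within box u0,v0,u1,v1 -> contour (subpixel by 4x upscaling)"
    u0,v0,u1,v1=box
    im=cv2.resize(c['image'][v0:v1,u0:u1],None,fx=4,fy=4,interpolation=cv2.INTER_CUBIC)
    m=cv2.inRange(cv2.cvtColor(im,cv2.COLOR_RGB2HSV),lo,hi)
    k=max(cv2.findContours(m,cv2.RETR_EXTERNAL,cv2.CHAIN_APPROX_NONE)[0],key=cv2.contourArea)
    return (cv2.convexHull(k).astype(float)[:,0]+.5)/4-.5+[u0,v0]
def cen(k):
    e=cv2.fitEllipse(k.astype(np.float32)); return e
E
python3 - <<'E'
from m import *
c=grab('top')
W=((0,0,140),(180,60,255));G=((0,0,70),(180,60,200));D=((0,0,0),(180,255,60))
for n,a,box,z in [('valve',W,(305,190,345,232),.112),('plug',G,(280,220,314,250),.114),('check',D,(252,203,278,229),.104),('bush',D,(286,204,306,222),.034),('cap',((15,120,100),(35,255,255)),(238,186,258,204),.030)]:
    e=cen(blob(c,*a,box));print(n,np.round(e[0],1),np.round(e[1],1),np.round(ray(c,*e[0],z),4))
def quad(lo,hi,box,z):
    k=blob(c,lo,hi,box);r=cv2.minAreaRect(k.astype(np.float32))
    P=np.array([ray(c,*p,z)[:2] for p in cv2.boxPoints(r)])
    print(np.round(P,3).tolist(),np.round(P.mean(0),3))
quad((0,0,0),(180,255,75),(90,185,205,345),.004)
for q in [[(30,60),(638,38),(662,515),(38,537)]]:
    P=np.array([ray(c,228+u/5,172+v/5,.022)[:2] for u,v in q]);print('stock',np.round(P,3).tolist(),P.mean(0))
P=np.array([ray(c,u,v,.04)[:2] for u,v in [(427,204),(516,205),(517,319),(426,317)]]);print('order',np.round(P,3).tolist(),P.mean(0))
s=grab('side')
e=cen(blob(s,*W,(280,190,322,222)));print('valve',e,np.round(ray(s,*e[0],.112),4))
e=cen(blob(s,*G,(305,205,340,225)));print('plug',e,np.round(ray(s,*e[0],.114),4))
e=cen(blob(s,*D,(283,230,311,252)));print('check',e,np.round(ray(s,*e[0],.104),4))
E
```

```text
valve [325.2 212.6] [27.7 28.5] [ 0.5963 -0.0301  0.112 ]
plug [295.3 233.4] [15.9 16. ] [0.5548 0.0258 0.114 ]
check [263.9 214.7] [16.1 16.7] [0.592  0.0868 0.104 ]
bush [294.9 212.2] [10.6 10.7] [0.613  0.0301 0.034 ]
cap [248.8 197.2] [16.5 17.8] [0.6437 0.1258 0.03  ]
[[0.375, 0.431], [0.659, 0.397], [0.629, 0.232], [0.347, 0.272]] [0.503 0.333]
stock [[0.673, 0.159], [0.687, -0.095], [0.488, -0.105], [0.475, 0.147]] [0.58069698 0.02656235]
order [[0.634, -0.239], [0.635, -0.421], [0.404, -0.413], [0.405, -0.233]] [ 0.51932442 -0.32653589]
valve ((281.7247009277344, 205.2863311767578), (31.405458450317383, 85.85545349121094), 86.27914428710938) [ 0.6307 -0.0076  0.112 ]
plug ((334.5689697265625, 212.01417541503906), (15.683259963989258, 60.19941329956055), 95.16162872314453) [0.5328 0.0109 0.114 ]
check ((297.4682922363281, 239.65118408203125), (8.76576042175293, 17.992799758911133), 89.39163208007812) [0.592  0.0899 0.104 ]
```

```bash
cat >> h.py <<'E'
from scipy.spatial.transform import Rotation as Ro
def rows(*T):
    "print shifts in tool axes (mm, rad) for world targets (x,y,z,yaw)"
    o=sensors.get_obs();R=Ro.from_euler('xyz',o['tool_rot'],degrees=True)
    print('t',round(o['time_s'],2),np.round(o['tool_pos'],4),np.round(o['tool_rot'],2),'w',round(o['grip_width'],4))
    for x,y,z,w in T:
        print(np.round(R.inv().apply(np.array([x,y,z])-o['tool_pos'])*1000,1),np.round((R.inv()*Ro.from_euler('xyz',[180,0,w],degrees=True)).as_rotvec(),4))
E
python3 - <<'E'
from h import *
rows((.555,.026,.23,90))
c=grab('top')
P=np.array([ray(c,u,v,.004)[:2] for u,v in [(125,195),(199,206),(175,338),(96,326)]]);print(np.round(P,3).tolist(),P.mean(0))
E
```

```text
t 0.2 [0.2837 0.5845 0.2299] [-1.7994e+02  1.0000e-02  1.5412e+02] w 0.087
[-4.879e+02 -3.840e+02  4.000e-01] [-9.0000e-04  7.0000e-04  1.1191e+00]
[[0.65, 0.39], [0.629, 0.233], [0.355, 0.268], [0.377, 0.429]] [0.50282034 0.32980975]
```

drive_tool(
  moves=[
    {"x": -488,"y": -384,"z": 0,"rz": 1.119,"fingers": -1},
    {"x": -488,"y": -384,"z": 0,"rz": 1.119,"fingers": -1},
    {"x": -488,"y": -384,"z": 0,"rz": 1.119,"fingers": -1},
    {"x": -488,"y": -384,"z": 0,"rz": 1.119,"fingers": -1},
    {"x": -488,"y": -384,"z": 0,"rz": 1.119,"fingers": -1},
    {"x": -488,"y": -384,"z": 0,"rz": 1.119,"fingers": -1},
    {"x": -488,"y": -384,"z": 0,"rz": 1.119,"fingers": -1},
    {"x": -488,"y": -384,"z": 0,"rz": 1.119,"fingers": -1},
    {"x": -488,"y": -384,"z": 0,"rz": 1.119,"fingers": -1},
    {"x": -488,"y": -384,"z": 0,"rz": 1.119,"fingers": -1},
    {"x": -488,"y": -384,"z": 0,"rz": 1.119,"fingers": -1},
    {"x": -488,"y": -384,"z": 0,"rz": 1.119,"fingers": -1},
    {"x": -488,"y": -384,"z": 0,"rz": 1.119,"fingers": -1},
    {"x": -488,"y": -384,"z": 0,"rz": 1.119,"fingers": -1},
  ],
  force=30,
)

```text
invalid input at $.moves[0]: expected keys x, y, z, rx, ry, rz, fingers
```

```bash
python3 - <<'E'
from h import *
rows((.555,.026,.084,90))
c=grab('wrist','w1.png');print(c['fx'],c['cx'],c['cy'])
E
```

```text
t 0.25 [0.2837 0.5845 0.23  ] [-179.95    0.    154.12] w 0.0869
[-487.9 -384.   146.4] [-7.000e-04  6.000e-04  1.119e+00]
371.64829954431775 322.28482472633766 238.22878980827812
```

View pics/w1.png

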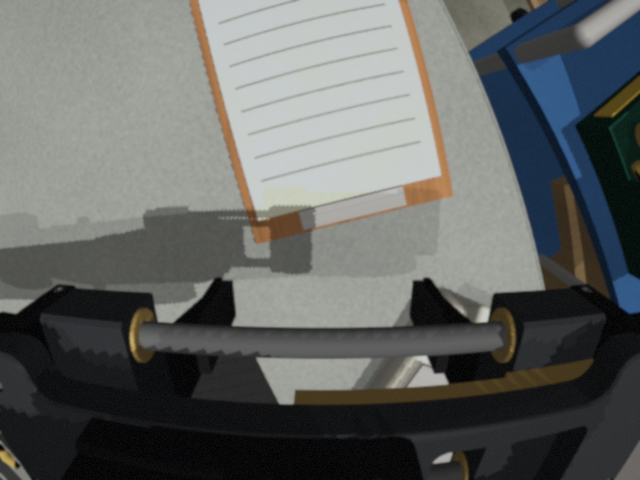

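The move was refused because every row needs all the keys. The wrist view shows only the notebook (about 320,110) and the fingers at (220,300) and (430,300), because the arm has not moved.

drive_tool(
  moves=[
    {"x": -488,"y": -384,"z": 0,"rx": 0,"ry": 0,"rz": 1.119,"fingers": -1},
    {"x": -488,"y": -384,"z": 0,"rx": 0,"ry": 0,"rz": 1.119,"fingers": -1},
    {"x": -488,"y": -384,"z": 0,"rx": 0,"ry": 0,"rz": 1.119,"fingers": -1},
    {"x": -488,"y": -384,"z": 0,"rx": 0,"ry": 0,"rz": 1.119,"fingers": -1},
    {"x": -488,"y": -384,"z": 0,"rx": 0,"ry": 0,"rz": 1.119,"fingers": -1},
    {"x": -488,"y": -384,"z": 0,"rx": 0,"ry": 0,"rz": 1.119,"fingers": -1},
    {"x": -488,"y": -384,"z": 0,"rx": 0,"ry": 0,"rz": 1.119,"fingers": -1},
    {"x": -488,"y": -384,"z": 0,"rx": 0,"ry": 0,"rz": 1.119,"fingers": -1},
    {"x": -488,"y": -384,"z": 0,"rx": 0,"ry": 0,"rz": 1.119,"fingers": -1},
    {"x": -488,"y": -384,"z": 0,"rx": 0,"ry": 0,"rz": 1.119,"fingers": -1},
    {"x": -488,"y": -384,"z": 0,"rx": 0,"ry": 0,"rz": 1.119,"fingers": -1},
    {"x": -488,"y": -384,"z": 0,"rx": 0,"ry": 0,"rz": 1.119,"fingers": -1},
    {"x": -488,"y": -384,"z": 0,"rx": 0,"ry": 0,"rz": 1.119,"fingers": -1},
    {"x": -488,"y": -384,"z": 0,"rx": 0,"ry": 0,"rz": 1.119,"fingers": -1},
  ],
  force=30,
)

```text
time_s: 2.05
tool_pos: [0.5549, 0.0278, 0.2306]
tool_rot: [180.0, -0.0, 90.2]
force: [0.1, -0.1, 0.5]
grip_width: 0.0874
grasp_force: 0.0
```

```bash
python3 - <<'E'
from h import *
rows((.555,.026,.084,90))
c=grab('wrist','w2.png');print(sensors.get_obs()['qpos'].round(0))
E
```

```text
t 2.05 [0.5549 0.0278 0.2306] [ 1.800e+02 -3.000e-02  9.015e+01] w 0.0874
[-1.900e+00  1.000e-01  1.466e+02] [ 0.     -0.0005  0.0027]
[-31.   7.  27.  98.  -3.  76.  -2.]
```

View pics/w2.png

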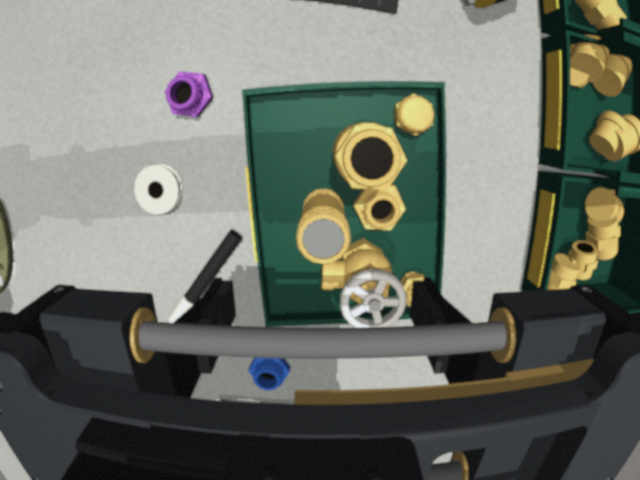

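The wrist view shows the plug of the barrel at (324,240), centred between the fingers. The handwheel is at (373,299), the check bore at (373,157) and the bush at (381,209). I'll cross-check positions with fisheye rays.

```bash
cat >> h.py <<'E'
def wray(c,u,v,z):
    x,y=(u-c['cx'])/c['fx'],(v-c['cy'])/c['fy'];r=np.hypot(x,y)+1e-9
    R=np.array(c['R']);d=R.T@np.array([x/r*np.sin(r),y/r*np.sin(r),np.cos(r)]);o=-R.T@np.array(c['t'])
    return o+d*(z-o[2])/d[2]
E
python3 - <<'E'
from m import *
c=grab('wrist')
for n,p,z in [('barrel',(323.5,240),.114),('valve',(373,299),.112),('check',(373,157.5),.104),('bush',(381.5,209.5),.034)]: print(n,np.round(wray(c,*p,z),4))
E
```

```text
barrel [0.5562 0.0228 0.114 ]
valve [ 0.597  -0.0284  0.112 ]
check [0.5935 0.0852 0.104 ]
bush [0.6129 0.0294 0.034 ]
```

drive_tool(
  moves=[
    {"x": -3,"y": 0,"z": 60,"rx": 0,"ry": 0,"rz": 0,"fingers": -1},
    {"x": -3,"y": 0,"z": 110,"rx": 0,"ry": 0,"rz": 0,"fingers": -1},
    {"x": -3,"y": 0,"z": 147,"rx": 0,"ry": 0,"rz": 0,"fingers": -1},
    {"x": -3,"y": 0,"z": 147,"rx": 0,"ry": 0,"rz": 0,"fingers": -1},
    {"x": -3,"y": 0,"z": 147,"rx": 0,"ry": 0,"rz": 0,"fingers": -1},
    {"x": -3,"y": 0,"z": 147,"rx": 0,"ry": 0,"rz": 0,"fingers": 1},
    {"x": -3,"y": 0,"z": 147,"rx": 0,"ry": 0,"rz": 0,"fingers": 1},
    {"x": -3,"y": 0,"z": 147,"rx": 0,"ry": 0,"rz": 0,"fingers": 1},
    {"x": -3,"y": 0,"z": 147,"rx": 0,"ry": 0,"rz": 0,"fingers": 1},
    {"x": -3,"y": 0,"z": 147,"rx": 0,"ry": 0,"rz": 0,"fingers": 1},
    {"x": -3,"y": 0,"z": 147,"rx": 0,"ry": 0,"rz": 0,"fingers": 1},
    {"x": -3,"y": 0,"z": 147,"rx": 0,"ry": 0,"rz": 0,"fingers": 1},
  ],
  force=30,
)

```text
time_s: 3.65
tool_pos: [0.5553, 0.0233, 0.0836]
tool_rot: [180.0, -0.0, 90.0]
force: [0.2, 0.1, -0.5]
grip_width: 0.0418
grasp_force: 30.0
```

drive_tool(
  moves=[
    {"x": 0,"y": 0,"z": -30,"rx": 0,"ry": 0,"rz": 0,"fingers": 1},
    {"x": 0,"y": 0,"z": -80,"rx": 0,"ry": 0,"rz": 0,"fingers": 1},
    {"x": 0,"y": 0,"z": -125,"rx": 0,"ry": 0,"rz": 0,"fingers": 1},
    {"x": 20,"y": -8,"z": -145,"rx": 0,"ry": 0,"rz": 0,"fingers": 1},
    {"x": 67,"y": -25,"z": -145,"rx": 0,"ry": 0,"rz": 0,"fingers": 1},
    {"x": 117,"y": -44,"z": -145,"rx": 0,"ry": 0,"rz": 0,"fingers": 1},
    {"x": 167,"y": -63,"z": -145,"rx": 0,"ry": 0,"rz": 0,"fingers": 1},
    {"x": 217,"y": -82,"z": -145,"rx": 0,"ry": 0,"rz": 0,"fingers": 1},
    {"x": 267,"y": -100,"z": -145,"rx": 0,"ry": 0,"rz": 0,"fingers": 1},
    {"x": 317,"y": -119,"z": -145,"rx": 0,"ry": 0,"rz": 0,"fingers": 1},
    {"x": 350,"y": -132,"z": -130,"rx": 0,"ry": 0,"rz": 0,"fingers": 1},
    {"x": 367,"y": -138,"z": -90,"rx": 0,"ry": 0,"rz": 0,"fingers": 1},
    {"x": 367,"y": -138,"z": -50,"rx": 0,"ry": 0,"rz": 0,"fingers": 1},
    {"x": 367,"y": -138,"z": -15,"rx": 0,"ry": 0,"rz": 0,"fingers": 1},
    {"x": 367,"y": -138,"z": -7,"rx": 0,"ry": 0,"rz": 0,"fingers": 1},
    {"x": 367,"y": -138,"z": -6,"rx": 0,"ry": 0,"rz": 0,"fingers": 1},
    {"x": 367,"y": -138,"z": -6,"rx": 0,"ry": 0,"rz": 0,"fingers": 1},
  ],
)

```text
time_s: 5.78
tool_pos: [0.4182, 0.3911, 0.0912]
tool_rot: [179.9, -0.1, 90.0]
force: [-0.8, 1.4, -3.6]
grip_width: 0.0415
grasp_force: 30.0
```

```bash
python3 - <<'E'
from h import *
rows((.417,.390,.0845,90)); c=grab('side','s1.png')
E
```

```text
t 5.78 [0.4182 0.3911 0.0912] [ 1.7989e+02 -1.2000e-01  8.9990e+01] w 0.0415
[-1.1 -1.2  6.7] [ 0.002  -0.0021 -0.0001]
```

View pics/s1.png

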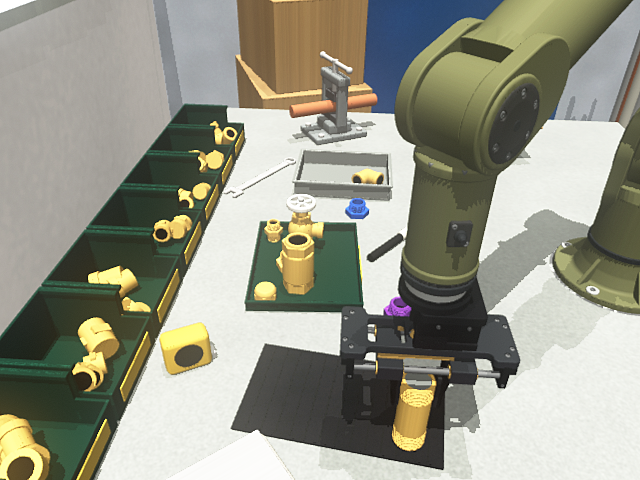

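The side view shows the barrel held upright over the mat (415,410), with the stock tray undisturbed. I'll lower it, release it and go to the valve.

drive_tool(
  moves=[
    {"x": 0,"y": 0,"z": 4,"rx": 0,"ry": 0,"rz": 0,"fingers": 1},
    {"x": 0,"y": 0,"z": 7,"rx": 0,"ry": 0,"rz": 0,"fingers": 1},
    {"x": 0,"y": 0,"z": 7,"rx": 0,"ry": 0,"rz": 0,"fingers": 1},
    {"x": 0,"y": 0,"z": 7,"rx": 0,"ry": 0,"rz": 0,"fingers": -1},
    {"x": 0,"y": 0,"z": 7,"rx": 0,"ry": 0,"rz": 0,"fingers": -1},
    {"x": 0,"y": 0,"z": 7,"rx": 0,"ry": 0,"rz": 0,"fingers": -1},
    {"x": 0,"y": 0,"z": 7,"rx": 0,"ry": 0,"rz": 0,"fingers": -1},
    {"x": 0,"y": 0,"z": -30,"rx": 0,"ry": 0,"rz": 0,"fingers": -1},
    {"x": 0,"y": 0,"z": -90,"rx": 0,"ry": 0,"rz": 0,"fingers": -1},
    {"x": -10,"y": 4,"z": -139,"rx": 0,"ry": 0,"rz": 0,"fingers": -1},
    {"x": -66,"y": 28,"z": -139,"rx": 0,"ry": 0,"rz": 0,"fingers": -1},
    {"x": -122,"y": 52,"z": -139,"rx": 0,"ry": 0,"rz": 0,"fingers": -1},
    {"x": -178,"y": 76,"z": -139,"rx": 0,"ry": 0,"rz": 0,"fingers": -1},
    {"x": -234,"y": 100,"z": -139,"rx": 0,"ry": 0,"rz": 0,"fingers": -1},
    {"x": -290,"y": 124,"z": -139,"rx": 0,"ry": 0,"rz": 0,"fingers": -1},
    {"x": -346,"y": 148,"z": -139,"rx": 0,"ry": 0,"rz": 0,"fingers": -1},
    {"x": -400,"y": 170,"z": -139,"rx": 0,"ry": 0,"rz": 0,"fingers": -1},
    {"x": -420,"y": 178,"z": -139,"rx": 0,"ry": 0,"rz": 0,"fingers": -1},
    {"x": -420,"y": 178,"z": -139,"rx": 0,"ry": 0,"rz": 0,"fingers": -1},
  ],
)

```text
time_s: 8.2
tool_pos: [0.5953, -0.0321, 0.2284]
tool_rot: [-180.0, 0.1, 89.8]
force: [0.3, 0.5, 0.4]
grip_width: 0.087
grasp_force: 0.0
```

```bash
python3 - <<'E'
from h import *
rows((.5965,-.029,.095,90)); c=grab('wrist','w3.png')
E
```

```text
t 8.2 [ 0.5953 -0.0321  0.2284] [-1.7999e+02  6.0000e-02  8.9760e+01] w 0.087
[  3.2   1.2 133.4] [-0.0001  0.001  -0.0043]
```

View pics/w3.png

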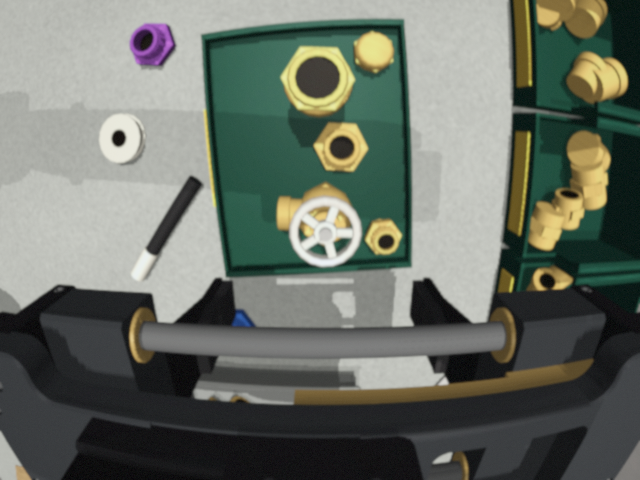

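The handwheel is at (325,232), centred between the fingers. The barrel is out of the tray and everything else is in place.

drive_tool(
  moves=[
    {"x": 2.5,"y": 1,"z": 60,"rx": 0,"ry": 0,"rz": 0,"fingers": -1},
    {"x": 2.5,"y": 1,"z": 105,"rx": 0,"ry": 0,"rz": 0,"fingers": -1},
    {"x": 2.5,"y": 1,"z": 133,"rx": 0,"ry": 0,"rz": 0,"fingers": -1},
    {"x": 2.5,"y": 1,"z": 133,"rx": 0,"ry": 0,"rz": 0,"fingers": -1},
    {"x": 2.5,"y": 1,"z": 133,"rx": 0,"ry": 0,"rz": 0,"fingers": -1},
    {"x": 2.5,"y": 1,"z": 133,"rx": 0,"ry": 0,"rz": 0,"fingers": 1},
    {"x": 2.5,"y": 1,"z": 133,"rx": 0,"ry": 0,"rz": 0,"fingers": 1},
    {"x": 2.5,"y": 1,"z": 133,"rx": 0,"ry": 0,"rz": 0,"fingers": 1},
    {"x": 2.5,"y": 1,"z": 133,"rx": 0,"ry": 0,"rz": 0,"fingers": 1},
    {"x": 2.5,"y": 1,"z": 133,"rx": 0,"ry": 0,"rz": 0,"fingers": 1},
    {"x": 2.5,"y": 1,"z": 133,"rx": 0,"ry": 0,"rz": 0,"fingers": 1},
  ],
  force=30,
)

```text
time_s: 9.62
tool_pos: [0.5966, -0.0273, 0.0959]
tool_rot: [180.0, -0.0, 90.0]
force: [0.7, -0.4, 1.7]
grip_width: 0.0547
grasp_force: 30.0
```

drive_tool(
  moves=[
    {"x": 0,"y": 0,"z": -25,"rx": 0,"ry": 0,"rz": 0,"fingers": 1},
    {"x": 0,"y": 0,"z": -70,"rx": 0,"ry": 0,"rz": 0,"fingers": 1},
    {"x": 0,"y": 0,"z": -120,"rx": 0,"ry": 0,"rz": 0,"fingers": 1},
    {"x": 15,"y": -5,"z": -145,"rx": 0,"ry": 0,"rz": 0,"fingers": 1},
    {"x": 55,"y": -18,"z": -145,"rx": 0,"ry": 0,"rz": 0,"fingers": 1},
    {"x": 105,"y": -34,"z": -145,"rx": 0,"ry": 0,"rz": 0,"fingers": 1},
    {"x": 155,"y": -50,"z": -145,"rx": 0,"ry": 0,"rz": 0,"fingers": 1},
    {"x": 205,"y": -67,"z": -145,"rx": 0,"ry": 0,"rz": 0,"fingers": 1},
    {"x": 255,"y": -83,"z": -145,"rx": 0,"ry": 0,"rz": 0,"fingers": 1},
    {"x": 295,"y": -96,"z": -135,"rx": 0,"ry": 0,"rz": 0,"fingers": 1},
    {"x": 312,"y": -102,"z": -95,"rx": 0,"ry": 0,"rz": 0,"fingers": 1},
    {"x": 316,"y": -103,"z": -50,"rx": 0,"ry": 0,"rz": 0,"fingers": 1},
    {"x": 316,"y": -103,"z": -18,"rx": 0,"ry": 0,"rz": 0,"fingers": 1},
    {"x": 316,"y": -103,"z": -7,"rx": 0,"ry": 0,"rz": 0,"fingers": 1},
    {"x": 316,"y": -103,"z": -6,"rx": 0,"ry": 0,"rz": 0,"fingers": 1},
    {"x": 316,"y": -103,"z": -6,"rx": 0,"ry": 0,"rz": 0,"fingers": 1},
  ],
)

```text
time_s: 11.62
tool_pos: [0.4942, 0.2892, 0.103]
tool_rot: [179.9, -0.1, 90.0]
force: [1.0, -0.2, -3.8]
grip_width: 0.0553
grasp_force: 30.0
```

```bash
python3 - <<'E'
from h import *
rows((.494,.289,.096,90)); c=grab('side'); cv2.imwrite('pics/s2.png',cv2.resize(c['image'][280:,200:560,::-1],None,fx=2,fy=2))
E
```

```text
t 11.62 [0.4942 0.2892 0.103 ] [ 1.7989e+02 -8.0000e-02  8.9980e+01] w 0.0553
[-0.2 -0.2  7. ] [ 0.002  -0.0014 -0.0003]
```

View pics/s2.png

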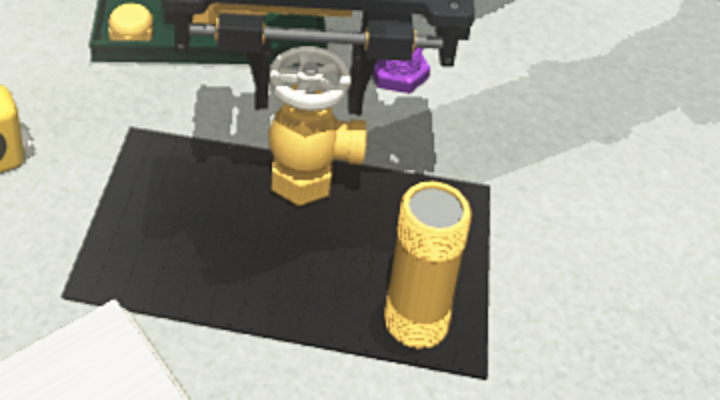

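The valve hangs upright over the mat (foot at 300,190) and the barrel stands on it (420,265). I'll lower the valve 8 mm further inward, release it, and go to the check valve.

drive_tool(
  moves=[
    {"x": 8,"y": 0,"z": 0,"rx": 0,"ry": 0,"rz": 0,"fingers": 1},
    {"x": 8,"y": 0,"z": 5,"rx": 0,"ry": 0,"rz": 0,"fingers": 1},
    {"x": 8,"y": 0,"z": 7,"rx": 0,"ry": 0,"rz": 0,"fingers": 1},
    {"x": 8,"y": 0,"z": 7,"rx": 0,"ry": 0,"rz": 0,"fingers": 1},
    {"x": 8,"y": 0,"z": 7,"rx": 0,"ry": 0,"rz": 0,"fingers": -1},
    {"x": 8,"y": 0,"z": 7,"rx": 0,"ry": 0,"rz": 0,"fingers": -1},
    {"x": 8,"y": 0,"z": 7,"rx": 0,"ry": 0,"rz": 0,"fingers": -1},
    {"x": 8,"y": 0,"z": 7,"rx": 0,"ry": 0,"rz": 0,"fingers": -1},
    {"x": 8,"y": 0,"z": -30,"rx": 0,"ry": 0,"rz": 0,"fingers": -1},
    {"x": 8,"y": 0,"z": -85,"rx": 0,"ry": 0,"rz": 0,"fingers": -1},
    {"x": -10,"y": 9,"z": -127,"rx": 0,"ry": 0,"rz": 0,"fingers": -1},
    {"x": -60,"y": 32,"z": -127,"rx": 0,"ry": 0,"rz": 0,"fingers": -1},
    {"x": -110,"y": 55,"z": -127,"rx": 0,"ry": 0,"rz": 0,"fingers": -1},
    {"x": -160,"y": 78,"z": -127,"rx": 0,"ry": 0,"rz": 0,"fingers": -1},
    {"x": -200,"y": 98,"z": -127,"rx": 0,"ry": 0,"rz": 0,"fingers": -1},
    {"x": -203,"y": 99,"z": -127,"rx": 0,"ry": 0,"rz": 0,"fingers": -1},
    {"x": -203,"y": 99,"z": -127,"rx": 0,"ry": 0,"rz": 0,"fingers": -1},
  ],
)

```text
time_s: 13.8
tool_pos: [0.592, 0.0864, 0.2284]
tool_rot: [-180.0, -0.0, 90.0]
force: [-0.0, 0.7, 0.4]
grip_width: 0.0872
grasp_force: 0.0
```

```bash
python3 - <<'E'
from m import *
c=grab('wrist','w4.png');D=((0,0,0),(180,255,60))
e=cen(blob(c,*D,(290,190,360,270)));print(np.round(e[0],1),e[1],np.round(wray(c,*e[0],.104),4))
rows((.593,.086,.058,90))
E
```

```text
[322.6 231.9] (36.616214752197266, 39.056663513183594) [0.5924 0.0859 0.104 ]
t 13.85 [0.5917 0.0874 0.2283] [-1.7997e+02 -6.0000e-02  9.0100e+01] w 0.0874
[ -1.6   1.4 170.3] [-0.0006 -0.001   0.0018]
```

drive_tool(
  moves=[
    {"x": -1,"y": 0.5,"z": 55,"rx": 0,"ry": 0,"rz": 0,"fingers": -1},
    {"x": -1,"y": 0.5,"z": 100,"rx": 0,"ry": 0,"rz": 0,"fingers": -1},
    {"x": -1,"y": 0.5,"z": 140,"rx": 0,"ry": 0,"rz": 0,"fingers": -1},
    {"x": -1,"y": 0.5,"z": 170,"rx": 0,"ry": 0,"rz": 0,"fingers": -1},
    {"x": -1,"y": 0.5,"z": 170,"rx": 0,"ry": 0,"rz": 0,"fingers": -1},
    {"x": -1,"y": 0.5,"z": 170,"rx": 0,"ry": 0,"rz": 0,"fingers": -1},
    {"x": -1,"y": 0.5,"z": 170,"rx": 0,"ry": 0,"rz": 0,"fingers": 1},
    {"x": -1,"y": 0.5,"z": 170,"rx": 0,"ry": 0,"rz": 0,"fingers": 1},
    {"x": -1,"y": 0.5,"z": 170,"rx": 0,"ry": 0,"rz": 0,"fingers": 1},
    {"x": -1,"y": 0.5,"z": 170,"rx": 0,"ry": 0,"rz": 0,"fingers": 1},
    {"x": -1,"y": 0.5,"z": 170,"rx": 0,"ry": 0,"rz": 0,"fingers": 1},
    {"x": -1,"y": 0.5,"z": 170,"rx": 0,"ry": 0,"rz": 0,"fingers": 1},
  ],
  force=30,
)

```text
time_s: 15.35
tool_pos: [0.5925, 0.0848, 0.0588]
tool_rot: [-180.0, -0.0, 90.0]
force: [-2.7, 0.4, 3.2]
grip_width: 0.0553
grasp_force: 30.0
```

drive_tool(
  moves=[
    {"x": 0,"y": 0,"z": -25,"rx": 0,"ry": 0,"rz": 0,"fingers": 1},
    {"x": 0,"y": 0,"z": -65,"rx": 0,"ry": 0,"rz": 0,"fingers": 1},
    {"x": 10,"y": 0,"z": -105,"rx": 0,"ry": 0,"rz": 0,"fingers": 1},
    {"x": 45,"y": 2,"z": -120,"rx": 0,"ry": 0,"rz": 0,"fingers": 1},
    {"x": 95,"y": 4,"z": -120,"rx": 0,"ry": 0,"rz": 0,"fingers": 1},
    {"x": 145,"y": 7,"z": -120,"rx": 0,"ry": 0,"rz": 0,"fingers": 1},
    {"x": 195,"y": 9,"z": -120,"rx": 0,"ry": 0,"rz": 0,"fingers": 1},
    {"x": 240,"y": 11,"z": -110,"rx": 0,"ry": 0,"rz": 0,"fingers": 1},
    {"x": 263,"y": 12,"z": -80,"rx": 0,"ry": 0,"rz": 0,"fingers": 1},
    {"x": 269,"y": 12,"z": -45,"rx": 0,"ry": 0,"rz": 0,"fingers": 1},
    {"x": 269,"y": 12,"z": -17,"rx": 0,"ry": 0,"rz": 0,"fingers": 1},
    {"x": 269,"y": 12,"z": -7,"rx": 0,"ry": 0,"rz": 0,"fingers": 1},
    {"x": 269,"y": 12,"z": -6,"rx": 0,"ry": 0,"rz": 0,"fingers": 1},
    {"x": 269,"y": 12,"z": -6,"rx": 0,"ry": 0,"rz": 0,"fingers": 1},
  ],
)

```text
time_s: 17.1
tool_pos: [0.6057, 0.354, 0.0659]
tool_rot: [179.9, -0.1, 90.0]
force: [0.5, 0.1, -5.4]
grip_width: 0.0552
grasp_force: 30.0
```

```bash
python3 - <<'E'
from h import *
rows((.604,.354,.0588,90)); c=grab('side'); cv2.imwrite('pics/s3.png',cv2.resize(c['image'][240:,200:560,::-1],None,fx=2,fy=2))
E
```

```text
t 17.1 [0.6057 0.354  0.0659] [ 1.7989e+02 -7.0000e-02  8.9980e+01] w 0.0552
[ 0.  -1.7  7.1] [ 0.0019 -0.0012 -0.0004]
```

View pics/s3.png

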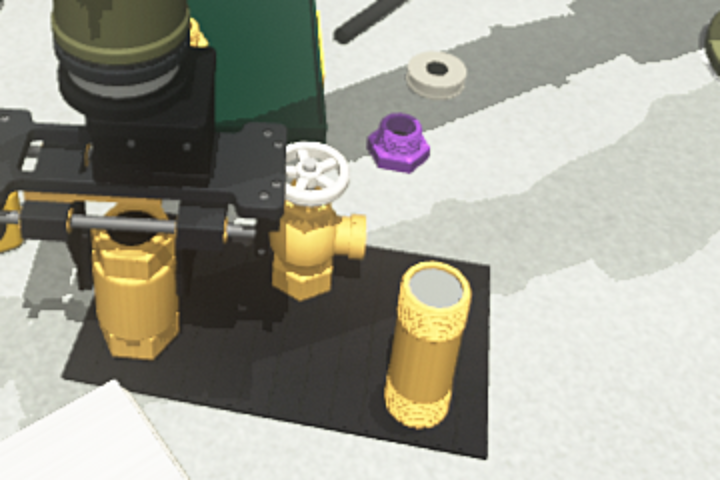

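The check valve hangs upright (135,290) near the left mat edge (about 85,340). I'll shift it 10 mm inward, set it down and release it, then go over the bush.

drive_tool(
  moves=[
    {"x": 4,"y": -10,"z": 0,"rx": 0,"ry": 0,"rz": 0,"fingers": 1},
    {"x": 4,"y": -10,"z": 5,"rx": 0,"ry": 0,"rz": 0,"fingers": 1},
    {"x": 4,"y": -10,"z": 7,"rx": 0,"ry": 0,"rz": 0,"fingers": 1},
    {"x": 4,"y": -10,"z": 7,"rx": 0,"ry": 0,"rz": 0,"fingers": 1},
    {"x": 4,"y": -10,"z": 7,"rx": 0,"ry": 0,"rz": 0,"fingers": -1},
    {"x": 4,"y": -10,"z": 7,"rx": 0,"ry": 0,"rz": 0,"fingers": -1},
    {"x": 4,"y": -10,"z": 7,"rx": 0,"ry": 0,"rz": 0,"fingers": -1},
    {"x": 4,"y": -10,"z": 7,"rx": 0,"ry": 0,"rz": 0,"fingers": -1},
    {"x": 4,"y": -10,"z": -30,"rx": 0,"ry": 0,"rz": 0,"fingers": -1},
    {"x": 4,"y": -10,"z": -80,"rx": 0,"ry": 0,"rz": 0,"fingers": -1},
    {"x": 0,"y": -9,"z": -130,"rx": 0,"ry": 0,"rz": 0,"fingers": -1},
    {"x": -40,"y": -5,"z": -164,"rx": 0,"ry": 0,"rz": 0,"fingers": -1},
    {"x": -95,"y": -3,"z": -164,"rx": 0,"ry": 0,"rz": 0,"fingers": -1},
    {"x": -150,"y": 0,"z": -164,"rx": 0,"ry": 0,"rz": 0,"fingers": -1},
    {"x": -205,"y": 3,"z": -164,"rx": 0,"ry": 0,"rz": 0,"fingers": -1},
    {"x": -260,"y": 5,"z": -164,"rx": 0,"ry": 0,"rz": 0,"fingers": -1},
    {"x": -310,"y": 7,"z": -164,"rx": 0,"ry": 0,"rz": 0,"fingers": -1},
    {"x": -324,"y": 7,"z": -164,"rx": 0,"ry": 0,"rz": 0,"fingers": -1},
    {"x": -324,"y": 7,"z": -164,"rx": 0,"ry": 0,"rz": 0,"fingers": -1},
  ],
)

```text
time_s: 19.52
tool_pos: [0.6118, 0.029, 0.2287]
tool_rot: [180.0, -0.0, 89.9]
force: [1.0, -0.1, 0.2]
grip_width: 0.0871
grasp_force: 0.0
```

```bash
python3 - <<'E'
from m import *
c=grab('wrist','w5.png');D=((0,0,0),(180,255,60))
try:
    e=cen(blob(c,*D,(300,200,345,265)));print(np.round(e[0],1),e[1],np.round(wray(c,*e[0],.034),4))
except Exception as x: print(x)
s=grab('side','s4.png')
a=cv2.resize(c['image'],(400,300));b=cv2.resize(s['image'],(400,300));cv2.imwrite('pics/ws5.png',np.hstack([a,b])[:,:,::-1])
rows((.613,.030,.017,90))
E
```

```text
[324.  209.7] (16.344812393188477, 20.5350284576416) [0.6138 0.0307 0.034 ]
t 19.62 [0.6118 0.0322 0.2284] [-1.7999e+02 -7.0000e-02  9.0150e+01] w 0.0869
[ -2.5   1.3 211.4] [-0.0001 -0.0013  0.0027]
```

View pics/ws5.png

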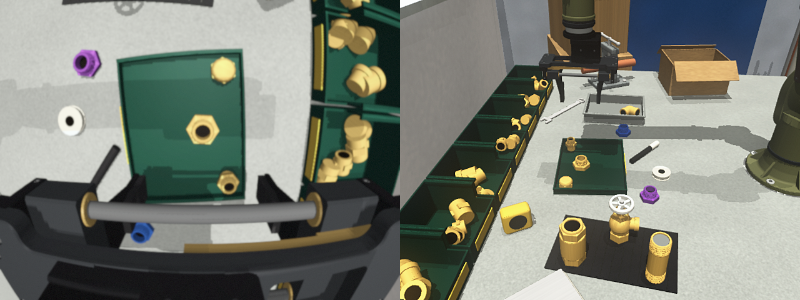

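The bush now stands free, with its bore at wrist px (324,210). All three tall fittings stand on the mat. I'll grip the round spigot with the tips just above the collar.

drive_tool(
  moves=[
    {"x": -1.5,"y": 1.5,"z": 60,"rx": 0,"ry": 0,"rz": 0,"fingers": -1},
    {"x": -1.5,"y": 1.5,"z": 120,"rx": 0,"ry": 0,"rz": 0,"fingers": -1},
    {"x": -1.5,"y": 1.5,"z": 170,"rx": 0,"ry": 0,"rz": 0,"fingers": -1},
    {"x": -1.5,"y": 1.5,"z": 195,"rx": 0,"ry": 0,"rz": 0,"fingers": -1},
    {"x": -1.5,"y": 1.5,"z": 202,"rx": 0,"ry": 0,"rz": 0,"fingers": -1},
    {"x": -1.5,"y": 1.5,"z": 202,"rx": 0,"ry": 0,"rz": 0,"fingers": -1},
    {"x": -1.5,"y": 1.5,"z": 202,"rx": 0,"ry": 0,"rz": 0,"fingers": 1},
    {"x": -1.5,"y": 1.5,"z": 202,"rx": 0,"ry": 0,"rz": 0,"fingers": 1},
    {"x": -1.5,"y": 1.5,"z": 202,"rx": 0,"ry": 0,"rz": 0,"fingers": 1},
    {"x": -1.5,"y": 1.5,"z": 202,"rx": 0,"ry": 0,"rz": 0,"fingers": 1},
    {"x": -1.5,"y": 1.5,"z": 202,"rx": 0,"ry": 0,"rz": 0,"fingers": 1},
    {"x": -1.5,"y": 1.5,"z": 202,"rx": 0,"ry": 0,"rz": 0,"fingers": 1},
    {"x": -1.5,"y": 1.5,"z": 202,"rx": 0,"ry": 0,"rz": 0,"fingers": 1},
  ],
  force=25,
)

```text
time_s: 21.25
tool_pos: [0.6133, 0.0282, 0.0266]
tool_rot: [180.0, -0.0, 90.0]
force: [-0.1, -0.3, -0.2]
grip_width: 0.0352
grasp_force: 25.0
```

drive_tool(
  moves=[
    {"x": 0,"y": 0,"z": -30,"rx": 0,"ry": 0,"rz": 0,"fingers": 1},
    {"x": 0,"y": 0,"z": -80,"rx": 0,"ry": 0,"rz": 0,"fingers": 1},
    {"x": -20,"y": -2,"z": -120,"rx": 0,"ry": 0,"rz": 0,"fingers": 1},
    {"x": -65,"y": -8,"z": -120,"rx": 0,"ry": 0,"rz": 0,"fingers": 1},
    {"x": -115,"y": -14,"z": -120,"rx": 0,"ry": 0,"rz": 0,"fingers": 1},
    {"x": -165,"y": -20,"z": -120,"rx": 0,"ry": 0,"rz": 0,"fingers": 1},
    {"x": -215,"y": -26,"z": -120,"rx": 0,"ry": 0,"rz": 0,"fingers": 1},
    {"x": -265,"y": -32,"z": -120,"rx": 0,"ry": 0,"rz": 0,"fingers": 1},
    {"x": -315,"y": -38,"z": -120,"rx": 0,"ry": 0,"rz": 0,"fingers": 1},
    {"x": -360,"y": -44,"z": -120,"rx": 0,"ry": 0,"rz": 0,"fingers": 1},
    {"x": -388,"y": -48,"z": -110,"rx": 0,"ry": 0,"rz": 0,"fingers": 1},
    {"x": -393,"y": -48,"z": -85,"rx": 0,"ry": 0,"rz": 0,"fingers": 1},
    {"x": -393,"y": -48,"z": -85,"rx": 0,"ry": 0,"rz": 0,"fingers": 1},
  ],
)

```text
time_s: 22.88
tool_pos: [0.5631, -0.364, 0.1086]
tool_rot: [-179.7, -0.2, 89.9]
force: [-0.5, 1.6, -1.8]
grip_width: 0.0353
grasp_force: 25.0
```

```bash
python3 - <<'E'
from h import *
rows((.565,-.365,.0266,90)); c=grab('wrist'); s=grab('side')
cv2.imwrite('pics/ws6.png',np.hstack([cv2.resize(c['image'],(400,300)),cv2.resize(s['image'][90:240,240:440],(400,300))])[:,:,::-1])
E
```

```text
t 22.88 [ 0.5631 -0.364   0.1086] [-1.797e+02 -1.600e-01  8.992e+01] w 0.0353
[-1.2  2.4 82. ] [-0.0053 -0.0028 -0.0013]
```

View pics/ws6.png

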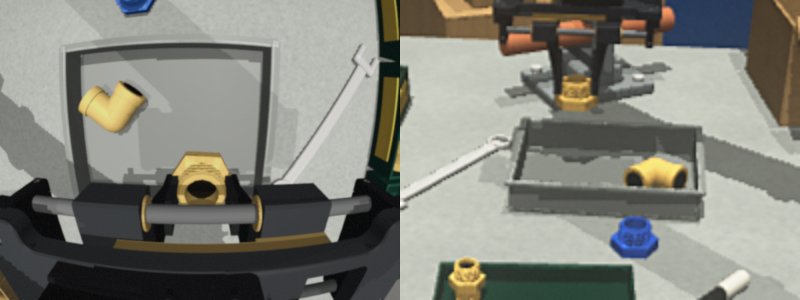

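The bush is held upright above the order tray (wrist 203,190), clear of the elbow (110,105).

drive_tool(
  moves=[
    {"x": 12,"y": 0,"z": 40,"rx": 0,"ry": 0,"rz": 0,"fingers": 1},
    {"x": 12,"y": 0,"z": 65,"rx": 0,"ry": 0,"rz": 0,"fingers": 1},
    {"x": 12,"y": 0,"z": 77,"rx": 0,"ry": 0,"rz": 0,"fingers": 1},
    {"x": 12,"y": 0,"z": 80,"rx": 0,"ry": 0,"rz": 0,"fingers": 1},
    {"x": 12,"y": 0,"z": 81,"rx": 0,"ry": 0,"rz": 0,"fingers": 1},
    {"x": 12,"y": 0,"z": 82,"rx": 0,"ry": 0,"rz": 0,"fingers": 1},
    {"x": 12,"y": 0,"z": 82,"rx": 0,"ry": 0,"rz": 0,"fingers": 1},
  ],
)

```text
time_s: 23.85
tool_pos: [0.5655, -0.353, 0.0302]
tool_rot: [179.9, 0.0, 90.0]
force: [-0.3, -0.2, -1.2]
grip_width: 0.0353
grasp_force: 25.0
```

drive_tool(
  moves=[
    {"x": 0,"y": 0,"z": 2,"rx": 0,"ry": 0,"rz": 0,"fingers": 1},
    {"x": 0,"y": 0,"z": 3.5,"rx": 0,"ry": 0,"rz": 0,"fingers": 1},
    {"x": 0,"y": 0,"z": 3.5,"rx": 0,"ry": 0,"rz": 0,"fingers": 1},
    {"x": 0,"y": 0,"z": 3.5,"rx": 0,"ry": 0,"rz": 0,"fingers": -0.3},
    {"x": 0,"y": 0,"z": 3.5,"rx": 0,"ry": 0,"rz": 0,"fingers": -0.3},
    {"x": 0,"y": 0,"z": 3.5,"rx": 0,"ry": 0,"rz": 0,"fingers": -0.3},
    {"x": 0,"y": 0,"z": 3.5,"rx": 0,"ry": 0,"rz": 0,"fingers": -0.3},
    {"x": 0,"y": 0,"z": -30,"rx": 0,"ry": 0,"rz": 0,"fingers": -0.3},
    {"x": 0,"y": 0,"z": -90,"rx": 0,"ry": 0,"rz": 0,"fingers": -0.3},
    {"x": 0,"y": 0,"z": -145,"rx": 0,"ry": 0,"rz": 0,"fingers": -1},
    {"x": 0,"y": 0,"z": -200,"rx": 0,"ry": 0,"rz": 0,"fingers": -1},
    {"x": 50,"y": 2,"z": -200,"rx": 0,"ry": 0,"rz": 0,"fingers": -1},
    {"x": 105,"y": 4,"z": -200,"rx": 0,"ry": 0,"rz": 0,"fingers": -1},
    {"x": 160,"y": 6,"z": -200,"rx": 0,"ry": 0,"rz": 0,"fingers": -1},
    {"x": 215,"y": 9,"z": -200,"rx": 0,"ry": 0,"rz": 0,"fingers": -1},
    {"x": 270,"y": 11,"z": -200,"rx": 0,"ry": 0,"rz": 0,"fingers": -1},
    {"x": 325,"y": 13,"z": -200,"rx": 0,"ry": 0,"rz": 0,"fingers": -1},
    {"x": 380,"y": 16,"z": -200,"rx": 0,"ry": 0,"rz": 0,"fingers": -1},
    {"x": 380,"y": 16,"z": -200,"rx": 0,"ry": 0,"rz": 0,"fingers": -1},
  ],
)

```text
time_s: 26.22
tool_pos: [0.581, 0.0341, 0.2292]
tool_rot: [-180.0, -0.2, 90.6]
force: [-0.1, 1.0, -0.4]
grip_width: 0.087
grasp_force: 0.0
```

```bash
python3 - <<'E'
from h import *
rows((.5957,.358,.23,90)); c=grab('top'); s=grab('side')
cv2.imwrite('pics/ts7.png',np.hstack([cv2.resize(c['image'][180:340,380:540],(300,300)),cv2.resize(s['image'][120:480,200:560],(300,300))])[:,:,::-1])
E
```

```text
t 26.23 [0.581  0.0341 0.2292] [-1.7997e+02 -1.5000e-01  9.0560e+01] w 0.087
[323.7  17.9   0. ] [-0.0005 -0.0026  0.0098]
```

View pics/ts7.png

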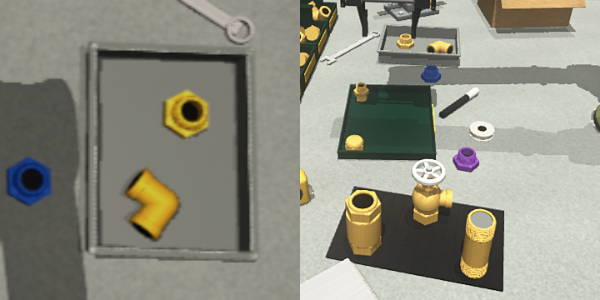

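The bush stands upright in the order tray (187,115 in the left crop), with the elbow untouched. All three tall fittings stand on the mat. Next I'll fetch the check valve.

drive_tool(
  moves=[
    {"x": 50,"y": 3,"z": 0,"rx": 0,"ry": 0,"rz": 0,"fingers": -1},
    {"x": 105,"y": 6,"z": 0,"rx": 0,"ry": 0,"rz": 0,"fingers": -1},
    {"x": 160,"y": 9,"z": 0,"rx": 0,"ry": 0,"rz": 0,"fingers": -1},
    {"x": 215,"y": 12,"z": 0,"rx": 0,"ry": 0,"rz": 0,"fingers": -1},
    {"x": 270,"y": 15,"z": 0,"rx": 0,"ry": 0,"rz": 0,"fingers": -1},
    {"x": 318,"y": 17,"z": 0,"rx": 0,"ry": 0,"rz": 0,"fingers": -1},
    {"x": 325,"y": 18,"z": 0,"rx": 0,"ry": 0,"rz": 0,"fingers": -1},
    {"x": 325,"y": 18,"z": 0,"rx": 0,"ry": 0,"rz": 0,"fingers": -1},
    {"x": 325,"y": 18,"z": 0,"rx": 0,"ry": 0,"rz": 0,"fingers": -1},
  ],
)

```text
time_s: 27.45
tool_pos: [0.6005, 0.349, 0.2299]
tool_rot: [179.9, 0.1, 89.8]
force: [-0.1, 0.3, 0.0]
grip_width: 0.0868
grasp_force: 0.0
```

```bash
python3 - <<'E'
from m import *
c=grab('wrist','w8.png');D=((0,0,0),(180,255,60))
e=cen(blob(c,*D,(295,205,350,262)));print(np.round(e[0],1),e[1],np.round(wray(c,*e[0],.104),4))
rows((.5957,.358,.0588,90))
E
```

```text
[312.9 217.2] (37.46757888793945, 39.7452278137207) [0.5937 0.3597 0.104 ]
t 27.5 [0.6004 0.3494 0.23  ] [1.7995e+02 4.0000e-02 8.9780e+01] w 0.0872
[  8.8  -4.8 171.2] [ 0.0008  0.0007 -0.0038]
```

drive_tool(
  moves=[
    {"x": 9.5,"y": -5.5,"z": 30,"rx": 0,"ry": 0,"rz": 0.004,"fingers": -1},
    {"x": 9.5,"y": -5.5,"z": 85,"rx": 0,"ry": 0,"rz": 0.004,"fingers": -1},
    {"x": 9.5,"y": -5.5,"z": 135,"rx": 0,"ry": 0,"rz": 0.004,"fingers": -1},
    {"x": 9.5,"y": -5.5,"z": 165,"rx": 0,"ry": 0,"rz": 0.004,"fingers": -1},
    {"x": 9.5,"y": -5.5,"z": 171,"rx": 0,"ry": 0,"rz": 0.004,"fingers": -1},
    {"x": 9.5,"y": -5.5,"z": 171,"rx": 0,"ry": 0,"rz": 0.004,"fingers": -1},
    {"x": 9.5,"y": -5.5,"z": 171,"rx": 0,"ry": 0,"rz": 0.004,"fingers": 1},
    {"x": 9.5,"y": -5.5,"z": 171,"rx": 0,"ry": 0,"rz": 0.004,"fingers": 1},
    {"x": 9.5,"y": -5.5,"z": 171,"rx": 0,"ry": 0,"rz": 0.004,"fingers": 1},
    {"x": 9.5,"y": -5.5,"z": 171,"rx": 0,"ry": 0,"rz": 0.004,"fingers": 1},
    {"x": 9.5,"y": -5.5,"z": 171,"rx": 0,"ry": 0,"rz": 0.004,"fingers": 1},
    {"x": 9.5,"y": -5.5,"z": 171,"rx": 0,"ry": 0,"rz": 0.004,"fingers": 1},
  ],
  force=30,
)

```text
time_s: 29.0
tool_pos: [0.5937, 0.3619, 0.059]
tool_rot: [180.0, -0.0, 89.8]
force: [-1.4, -0.9, 2.8]
grip_width: 0.0554
grasp_force: 30.0
```

drive_tool(
  moves=[
    {"x": 0,"y": 0,"z": -25,"rx": 0,"ry": 0,"rz": 0,"fingers": 1},
    {"x": 0,"y": 0,"z": -65,"rx": 0,"ry": 0,"rz": 0,"fingers": 1},
    {"x": -10,"y": 0,"z": -105,"rx": 0,"ry": 0,"rz": 0,"fingers": 1},
    {"x": -45,"y": 0,"z": -120,"rx": 0,"ry": 0,"rz": 0,"fingers": 1},
    {"x": -95,"y": 0,"z": -120,"rx": 0,"ry": 0,"rz": 0,"fingers": 1},
    {"x": -145,"y": 0,"z": -120,"rx": 0,"ry": 0,"rz": 0,"fingers": 1},
    {"x": -195,"y": 0,"z": -120,"rx": 0,"ry": 0,"rz": 0,"fingers": 1},
    {"x": -240,"y": 0,"z": -115,"rx": 0,"ry": 0,"rz": 0,"fingers": 1},
    {"x": -268,"y": -1,"z": -90,"rx": 0,"ry": 0,"rz": 0,"fingers": 1},
    {"x": -274,"y": -1,"z": -50,"rx": 0,"ry": 0,"rz": 0,"fingers": 1},
    {"x": -274,"y": -1,"z": -20,"rx": 0,"ry": 0,"rz": 0,"fingers": 1},
    {"x": -274,"y": -1,"z": -7,"rx": 0,"ry": 0,"rz": 0,"fingers": 1},
    {"x": -274,"y": -1,"z": -5,"rx": 0,"ry": 0,"rz": 0,"fingers": 1},
    {"x": -274,"y": -1,"z": -5,"rx": 0,"ry": 0,"rz": 0,"fingers": 1},
  ],
)

```text
time_s: 30.75
tool_pos: [0.5924, 0.0881, 0.0645]
tool_rot: [179.9, -0.0, 89.8]
force: [-0.1, -0.4, -5.1]
grip_width: 0.0556
grasp_force: 30.0
```

drive_tool(
  moves=[
    {"x": 0,"y": 0,"z": 3,"rx": 0,"ry": 0,"rz": 0,"fingers": 1},
    {"x": 0,"y": 0,"z": 5.5,"rx": 0,"ry": 0,"rz": 0,"fingers": 1},
    {"x": 0,"y": 0,"z": 5.5,"rx": 0,"ry": 0,"rz": 0,"fingers": 1},
    {"x": 0,"y": 0,"z": 5.5,"rx": 0,"ry": 0,"rz": 0,"fingers": -1},
    {"x": 0,"y": 0,"z": 5.5,"rx": 0,"ry": 0,"rz": 0,"fingers": -1},
    {"x": 0,"y": 0,"z": 5.5,"rx": 0,"ry": 0,"rz": 0,"fingers": -1},
    {"x": 0,"y": 0,"z": 5.5,"rx": 0,"ry": 0,"rz": 0,"fingers": -1},
    {"x": 0,"y": 0,"z": -30,"rx": 0,"ry": 0,"rz": 0,"fingers": -1},
    {"x": 0,"y": 0,"z": -85,"rx": 0,"ry": 0,"rz": 0,"fingers": -1},
    {"x": 0,"y": 0,"z": -135,"rx": 0,"ry": 0,"rz": 0,"fingers": -1},
    {"x": 30,"y": -14,"z": -165,"rx": 0,"ry": 0,"rz": 0,"fingers": -1},
    {"x": 80,"y": -37,"z": -165,"rx": 0,"ry": 0,"rz": 0,"fingers": -1},
    {"x": 130,"y": -61,"z": -165,"rx": 0,"ry": 0,"rz": 0,"fingers": -1},
    {"x": 180,"y": -84,"z": -165,"rx": 0,"ry": 0,"rz": 0,"fingers": -1},
    {"x": 205,"y": -96,"z": -165,"rx": 0,"ry": 0,"rz": 0,"fingers": -1},
    {"x": 209,"y": -98,"z": -165,"rx": 0,"ry": 0,"rz": 0,"fingers": -1},
    {"x": 209,"y": -98,"z": -165,"rx": 0,"ry": 0,"rz": 0,"fingers": -1},
    {"x": 209,"y": -98,"z": -165,"rx": 0,"ry": 0,"rz": 0,"fingers": -1},
  ],
)

```text
time_s: 33.0
tool_pos: [0.4957, 0.295, 0.2287]
tool_rot: [180.0, 0.0, 89.6]
force: [-0.2, -0.0, -0.3]
grip_width: 0.0869
grasp_force: 0.0
```

```bash
python3 - <<'E'
from m import *
c=grab('wrist','w9.png')
e=cen(blob(c,(0,0,140),(180,60,255),(275,185,370,275)));print(np.round(e[0],1),e[1],np.round(wray(c,*e[0],.112),4))
rows((.494,.297,.0955,90))
t=grab('top');e=cen(blob(t,(0,0,0),(180,255,60),(252,203,278,229)));print(np.round(e[0],1),e[1],np.round(ray(t,*e[0],.104),4))
E
```

```text
[321.6 264. ] (96.771728515625, 127.00987243652344) [0.4953 0.2706 0.112 ]
t 33.05 [0.4956 0.2952 0.2287] [1.7997e+02 2.0000e-02 8.9580e+01] w 0.0872
[  1.8  -1.7 133.2] [ 0.0005  0.0004 -0.0073]
[263.6 214.8] (16.01677894592285, 16.38422203063965) [0.5917 0.0873 0.104 ]
```

drive_tool(
  moves=[
    {"x": 2,"y": -1.5,"z": 40,"rx": 0,"ry": 0,"rz": 0.007,"fingers": -1},
    {"x": 2,"y": -1.5,"z": 90,"rx": 0,"ry": 0,"rz": 0.007,"fingers": -1},
    {"x": 2,"y": -1.5,"z": 125,"rx": 0,"ry": 0,"rz": 0.007,"fingers": -1},
    {"x": 2,"y": -1.5,"z": 133,"rx": 0,"ry": 0,"rz": 0.007,"fingers": -1},
    {"x": 2,"y": -1.5,"z": 133,"rx": 0,"ry": 0,"rz": 0.007,"fingers": -1},
    {"x": 2,"y": -1.5,"z": 133,"rx": 0,"ry": 0,"rz": 0.007,"fingers": 1},
    {"x": 2,"y": -1.5,"z": 133,"rx": 0,"ry": 0,"rz": 0.007,"fingers": 1},
    {"x": 2,"y": -1.5,"z": 133,"rx": 0,"ry": 0,"rz": 0.007,"fingers": 1},
    {"x": 2,"y": -1.5,"z": 133,"rx": 0,"ry": 0,"rz": 0.007,"fingers": 1},
    {"x": 2,"y": -1.5,"z": 133,"rx": 0,"ry": 0,"rz": 0.007,"fingers": 1},
    {"x": 2,"y": -1.5,"z": 133,"rx": 0,"ry": 0,"rz": 0.007,"fingers": 1},
  ],
  force=30,
)

```text
time_s: 34.48
tool_pos: [0.4934, 0.2994, 0.096]
tool_rot: [179.9, -0.0, 89.4]
force: [0.5, -0.0, 2.0]
grip_width: 0.0546
grasp_force: 30.0
```

drive_tool(
  moves=[
    {"x": 0,"y": 0,"z": -25,"rx": 0,"ry": 0,"rz": 0,"fingers": 1},
    {"x": 0,"y": 0,"z": -70,"rx": 0,"ry": 0,"rz": 0,"fingers": 1},
    {"x": 0,"y": 0,"z": -120,"rx": 0,"ry": 0,"rz": 0,"fingers": 1},
    {"x": -15,"y": 5,"z": -145,"rx": 0,"ry": 0,"rz": 0,"fingers": 1},
    {"x": -55,"y": 18,"z": -145,"rx": 0,"ry": 0,"rz": 0,"fingers": 1},
    {"x": -105,"y": 34,"z": -145,"rx": 0,"ry": 0,"rz": 0,"fingers": 1},
    {"x": -155,"y": 50,"z": -145,"rx": 0,"ry": 0,"rz": 0,"fingers": 1},
    {"x": -205,"y": 67,"z": -145,"rx": 0,"ry": 0,"rz": 0,"fingers": 1},
    {"x": -255,"y": 83,"z": -145,"rx": 0,"ry": 0,"rz": 0,"fingers": 1},
    {"x": -300,"y": 97,"z": -145,"rx": 0,"ry": 0,"rz": 0,"fingers": 1},
    {"x": -322,"y": 104,"z": -140,"rx": 0,"ry": 0,"rz": 0,"fingers": 1},
    {"x": -324,"y": 105,"z": -100,"rx": 0,"ry": 0,"rz": 0,"fingers": 1},
    {"x": -324,"y": 105,"z": -55,"rx": 0,"ry": 0,"rz": 0,"fingers": 1},
    {"x": -324,"y": 105,"z": -20,"rx": 0,"ry": 0,"rz": 0,"fingers": 1},
    {"x": -324,"y": 105,"z": -7,"rx": 0,"ry": 0,"rz": 0,"fingers": 1},
    {"x": -324,"y": 105,"z": -6,"rx": 0,"ry": 0,"rz": 0,"fingers": 1},
    {"x": -324,"y": 105,"z": -6,"rx": 0,"ry": 0,"rz": 0,"fingers": 1},
  ],
)

```text
time_s: 36.6
tool_pos: [0.5955, -0.026, 0.103]
tool_rot: [179.9, -0.0, 89.4]
force: [1.0, -1.2, -3.7]
grip_width: 0.055
grasp_force: 30.0
```

drive_tool(
  moves=[
    {"x": 0,"y": 1,"z": 4,"rx": 0,"ry": 0,"rz": 0,"fingers": 1},
    {"x": 0,"y": 1,"z": 7,"rx": 0,"ry": 0,"rz": 0,"fingers": 1},
    {"x": 0,"y": 1,"z": 7,"rx": 0,"ry": 0,"rz": 0,"fingers": 1},
    {"x": 0,"y": 1,"z": 7,"rx": 0,"ry": 0,"rz": 0,"fingers": -1},
    {"x": 0,"y": 1,"z": 7,"rx": 0,"ry": 0,"rz": 0,"fingers": -1},
    {"x": 0,"y": 1,"z": 7,"rx": 0,"ry": 0,"rz": 0,"fingers": -1},
    {"x": 0,"y": 1,"z": 7,"rx": 0,"ry": 0,"rz": 0,"fingers": -1},
    {"x": 0,"y": 1,"z": -30,"rx": 0,"ry": 0,"rz": 0,"fingers": -1},
    {"x": 0,"y": 1,"z": -85,"rx": 0,"ry": 0,"rz": 0,"fingers": -1},
    {"x": 20,"y": -8,"z": -127,"rx": 0,"ry": 0,"rz": -0.01,"fingers": -1},
    {"x": 75,"y": -32,"z": -127,"rx": 0,"ry": 0,"rz": -0.01,"fingers": -1},
    {"x": 130,"y": -55,"z": -127,"rx": 0,"ry": 0,"rz": -0.01,"fingers": -1},
    {"x": 185,"y": -79,"z": -127,"rx": 0,"ry": 0,"rz": -0.01,"fingers": -1},
    {"x": 240,"y": -102,"z": -127,"rx": 0,"ry": 0,"rz": -0.01,"fingers": -1},
    {"x": 295,"y": -125,"z": -127,"rx": 0,"ry": 0,"rz": -0.01,"fingers": -1},
    {"x": 350,"y": -148,"z": -127,"rx": 0,"ry": 0,"rz": -0.01,"fingers": -1},
    {"x": 400,"y": -172,"z": -127,"rx": 0,"ry": 0,"rz": -0.01,"fingers": -1},
    {"x": 417,"y": -180,"z": -127,"rx": 0,"ry": 0,"rz": -0.01,"fingers": -1},
    {"x": 417,"y": -180,"z": -127,"rx": 0,"ry": 0,"rz": -0.01,"fingers": -1},
    {"x": 417,"y": -180,"z": -127,"rx": 0,"ry": 0,"rz": -0.01,"fingers": -1},
  ],
)

```text
time_s: 39.1
tool_pos: [0.4206, 0.3908, 0.2286]
tool_rot: [180.0, 0.1, 89.8]
force: [0.2, -0.7, 0.0]
grip_width: 0.0872
grasp_force: 0.0
```

```bash
python3 - <<'E'
from m import *
c=grab('wrist')
e=cen(blob(c,(0,0,70),(180,60,200),(295,210,350,265)));print(np.round(e[0],1),e[1],np.round(wray(c,*e[0],.114),4))
rows((.4182,.3911,.084,90))
t=grab('top');e=cen(blob(t,(0,0,140),(180,60,255),(305,190,345,232)));print(np.round(e[0],1),e[1],np.round(ray(t,*e[0],.112),4))
s=grab('side');cv2.imwrite('pics/ws10.png',np.hstack([cv2.resize(c['image'],(400,300)),cv2.resize(s['image'],(400,300))])[:,:,::-1])
E
```

```text
[318.1 233.4] (39.16370391845703, 41.664756774902344) [0.4178 0.3917 0.114 ]
t 39.15 [0.4207 0.3907 0.2287] [1.7996e+02 4.0000e-02 8.9730e+01] w 0.0869
[  0.5  -2.6 144.7] [ 0.0007  0.0008 -0.0048]
[325.6 212.8] (27.889379501342773, 28.52662467956543) [ 0.5959 -0.0308  0.112 ]
```

View pics/ws10.png

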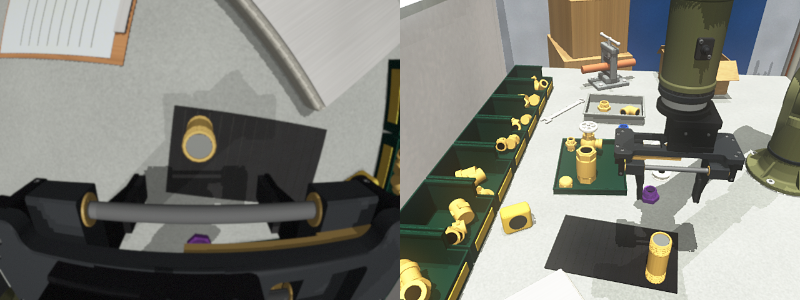

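The check and valve stand back in the stock tray within about 1 mm. The barrel is under the gripper, with its plug at wrist (199,146).

drive_tool(
  moves=[
    {"x": 1,"y": -2.5,"z": 50,"rx": 0,"ry": 0,"rz": 0,"fingers": -1},
    {"x": 1,"y": -2.5,"z": 105,"rx": 0,"ry": 0,"rz": 0,"fingers": -1},
    {"x": 1,"y": -2.5,"z": 138,"rx": 0,"ry": 0,"rz": 0,"fingers": -1},
    {"x": 1,"y": -2.5,"z": 145,"rx": 0,"ry": 0,"rz": 0,"fingers": -1},
    {"x": 1,"y": -2.5,"z": 145,"rx": 0,"ry": 0,"rz": 0,"fingers": -1},
    {"x": 1,"y": -2.5,"z": 145,"rx": 0,"ry": 0,"rz": 0,"fingers": 1},
    {"x": 1,"y": -2.5,"z": 145,"rx": 0,"ry": 0,"rz": 0,"fingers": 1},
    {"x": 1,"y": -2.5,"z": 145,"rx": 0,"ry": 0,"rz": 0,"fingers": 1},
    {"x": 1,"y": -2.5,"z": 145,"rx": 0,"ry": 0,"rz": 0,"fingers": 1},
    {"x": 1,"y": -2.5,"z": 145,"rx": 0,"ry": 0,"rz": 0,"fingers": 1},
    {"x": 1,"y": -2.5,"z": 145,"rx": 0,"ry": 0,"rz": 0,"fingers": 1},
    {"x": 1,"y": -2.5,"z": 145,"rx": 0,"ry": 0,"rz": 0,"fingers": 1},
  ],
  force=30,
)

```text
time_s: 40.75
tool_pos: [0.4167, 0.394, 0.0836]
tool_rot: [180.0, -0.0, 89.9]
force: [0.7, -0.6, -0.0]
grip_width: 0.0415
grasp_force: 30.0
```

drive_tool(
  moves=[
    {"x": 0,"y": 0,"z": -30,"rx": 0,"ry": 0,"rz": 0,"fingers": 1},
    {"x": 0,"y": 0,"z": -80,"rx": 0,"ry": 0,"rz": 0,"fingers": 1},
    {"x": 0,"y": 0,"z": -125,"rx": 0,"ry": 0,"rz": 0,"fingers": 1},
    {"x": -20,"y": 8,"z": -145,"rx": 0,"ry": 0,"rz": 0,"fingers": 1},
    {"x": -67,"y": 25,"z": -145,"rx": 0,"ry": 0,"rz": 0,"fingers": 1},
    {"x": -117,"y": 44,"z": -145,"rx": 0,"ry": 0,"rz": 0,"fingers": 1},
    {"x": -167,"y": 63,"z": -145,"rx": 0,"ry": 0,"rz": 0,"fingers": 1},
    {"x": -217,"y": 82,"z": -145,"rx": 0,"ry": 0,"rz": 0,"fingers": 1},
    {"x": -267,"y": 101,"z": -145,"rx": 0,"ry": 0,"rz": 0,"fingers": 1},
    {"x": -317,"y": 120,"z": -145,"rx": 0,"ry": 0,"rz": 0,"fingers": 1},
    {"x": -355,"y": 134,"z": -145,"rx": 0,"ry": 0,"rz": 0,"fingers": 1},
    {"x": -367,"y": 139,"z": -140,"rx": 0,"ry": 0,"rz": 0,"fingers": 1},
    {"x": -367,"y": 139,"z": -120,"rx": 0,"ry": 0,"rz": 0,"fingers": 1},
    {"x": -367,"y": 139,"z": -80,"rx": 0,"ry": 0,"rz": 0,"fingers": 1},
    {"x": -367,"y": 139,"z": -45,"rx": 0,"ry": 0,"rz": 0,"fingers": 1},
    {"x": -367,"y": 139,"z": -15,"rx": 0,"ry": 0,"rz": 0,"fingers": 1},
    {"x": -367,"y": 139,"z": -7,"rx": 0,"ry": 0,"rz": 0,"fingers": 1},
    {"x": -367,"y": 139,"z": -5,"rx": 0,"ry": 0,"rz": 0,"fingers": 1},
    {"x": -367,"y": 139,"z": -5,"rx": 0,"ry": 0,"rz": 0,"fingers": 1},
  ],
)

```text
time_s: 43.12
tool_pos: [0.5558, 0.0269, 0.0896]
tool_rot: [179.9, -0.0, 90.0]
force: [-0.3, -0.7, -3.0]
grip_width: 0.0413
grasp_force: 30.0
```

Lower, release, rise and retreat over the mat side.

drive_tool(
  moves=[
    {"x": 0,"y": 0,"z": 3,"rx": 0,"ry": 0,"rz": 0,"fingers": 1},
    {"x": 0,"y": 0,"z": 6,"rx": 0,"ry": 0,"rz": 0,"fingers": 1},
    {"x": 0,"y": 0,"z": 6,"rx": 0,"ry": 0,"rz": 0,"fingers": 1},
    {"x": 0,"y": 0,"z": 6,"rx": 0,"ry": 0,"rz": 0,"fingers": -1},
    {"x": 0,"y": 0,"z": 6,"rx": 0,"ry": 0,"rz": 0,"fingers": -1},
    {"x": 0,"y": 0,"z": 6,"rx": 0,"ry": 0,"rz": 0,"fingers": -1},
    {"x": 0,"y": 0,"z": 6,"rx": 0,"ry": 0,"rz": 0,"fingers": -1},
    {"x": 0,"y": 0,"z": -30,"rx": 0,"ry": 0,"rz": 0,"fingers": -1},
    {"x": 0,"y": 0,"z": -85,"rx": 0,"ry": 0,"rz": 0,"fingers": -1},
    {"x": 0,"y": 0,"z": -140,"rx": 0,"ry": 0,"rz": 0,"fingers": -1},
    {"x": 50,"y": -15,"z": -140,"rx": 0,"ry": 0,"rz": 0,"fingers": -1},
    {"x": 100,"y": -30,"z": -140,"rx": 0,"ry": 0,"rz": 0,"fingers": -1},
    {"x": 150,"y": -45,"z": -140,"rx": 0,"ry": 0,"rz": 0,"fingers": -1},
    {"x": 200,"y": -60,"z": -140,"rx": 0,"ry": 0,"rz": 0,"fingers": -1},
    {"x": 250,"y": -75,"z": -140,"rx": 0,"ry": 0,"rz": 0,"fingers": -1},
    {"x": 250,"y": -75,"z": -140,"rx": 0,"ry": 0,"rz": 0,"fingers": -1},
    {"x": 250,"y": -75,"z": -140,"rx": 0,"ry": 0,"rz": 0,"fingers": -1},
  ],
)

```text
time_s: 45.25
tool_pos: [0.4806, 0.2763, 0.2284]
tool_rot: [180.0, 0.1, 89.9]
force: [0.3, -0.5, -0.8]
grip_width: 0.0872
grasp_force: 0.0
```

```bash
python3 - <<'E'
from m import *
c=grab('top','t11.png');W=((0,0,140),(180,60,255));G=((0,0,70),(180,60,200));D=((0,0,0),(180,255,60))
for n,a,box,z in [('valve',W,(305,190,345,232),.112),('plug',G,(280,220,314,250),.114),('check',D,(252,203,278,229),.104)]:
    e=cen(blob(c,*a,box));print(n,np.round(e[0],1),np.round(ray(c,*e[0],z),4))
s=grab('side')
cv2.imwrite('pics/ts11.png',np.hstack([cv2.resize(c['image'][170:330,220:540],(400,200)),cv2.resize(s['image'][120:320,220:420],(200,200))])[:,:,::-1])
E
```

```text
valve [325.6 212.8] [ 0.5959 -0.0308  0.112 ]
plug [295.1 232.9] [0.5558 0.0261 0.114 ]
check [263.6 214.8] [0.5917 0.0874 0.104 ]
```

View pics/ts11.png

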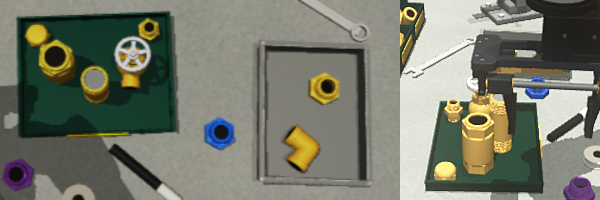

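All three fittings are back upright within about 1 mm, the bush is in the order tray (323,87), and the gripper is clear.

```bash
python3 -c "
from h import *
print(workorder.sign_off())"
```

```text
the job is handed in; nothing more can be done
None
```

The job is handed in: the bush stands upright in the order tray, and the valve, check valve and barrel are back upright in the stock tray, each measured within about 1 mm of where it started (the sign-off gave no verdict).

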